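Fetch the V-block from behind the containers

ROBOT

A 6-joint arm with a two-finger parallel gripper is mounted at the origin on the work surface. World frame = base frame: x ahead of the robot, y to its left, z up, the work surface at z = 0. Lengths are in mm, angles in degrees, forces in N, time in s.
With the tool pointing down it reaches from about 350 to 850 mm from the base axis. Payload 8.1 kg.
Tool frame: the origin (TCP) lies at the centre of the arm's flange, where the gripper is bolted on; the fingertips stand 173 mm ahead of it and the grasp point (between the pads) lies 155 mm ahead of it; z points along the fingers, y is the line along which they close (so a half turn about z gives the same grasp; the last joint's range is limited). The gripper opens to 85 mm and grips with 20 to 120 N. Pads are 22 mm wide; open, the fingers measure 114 mm over their backs; the gripper's body (76 mm by 85 mm) begins 54 mm behind the grasp point. The pads swing forward as they close: fully open they stand 13 mm farther back than shut.
Start: joints at [66.555, 7.471, 85.268, -0, 87.261, -4.893], TCP at [190.882, 568.833, 404.692] pointing down, gripper open.
Joint ranges: [-169.43, 169.43], [-51.17, 129.36], [1.28, 143.12], [-76.62, 256.62], [0, 156.53], [-152.29, 152.29]. Speed limits (degrees/s): [136.94, 136.94, 159.86, 180, 180, 180].

INTERFACE

Orientations are given as [roll, pitch, yaw] about the fixed x, y, z axes, in that order (R = Rz(yaw) Ry(pitch) Rx(roll)).
In Python, from bench import * gives the robot as it stands.
- The arm moves only by the shell command python3 -m jog 'ROWS' [FORCE]. ROWS is text: rows parted by semicolons, each of 7 numbers parted by spaces: the shift along the tool's x, y, z scaled (see below), then the turn, a rotation vector about the tool's x, y, z scaled (see below), then the closure, from -1 (fully open) to 1 (shut). In form: tx ty tz wx wy wz hand; .... A call has 1 to 5 rows; each row shifts and turns the commanded pose from where the row before left it, along the tool's axes as they then stand; what a row does not reach is not made up. The controller multiplies each number of a shift by 0.1 m and each number of a turn by 60 degrees. A row lasts 1/8 s, in which the tool goes at most 62.5 mm and 10.7 degrees, less where a joint would pass 70% of its speed; a pose out of reach is approached as far as the arm can. A call with a number of a shift or a turn outside -1 to 1 is refused whole. A call with a gripper value outside its range is refused whole. The fingers move at their own pace and stop on an object; FORCE is the grip in N (left out, the last holds). Time passes only in rows, so rows that do not move let the fingers close. It gives the time, the measured TCP pose, the force, the opening and the grip force at its end, in the units of the state.
- sense(): the state, without advancing time (a new reading comes with each control period).
- snapshot(name): name is "scene" or "top" or "wrist"; returns a dict with "img" (400x640x3 uint8, red, green, blue), "fx", "fy", "cx", "cy" (pixels), "extrinsics" (4x4, takes a point from camera to world coordinates). Camera axes: x right, y down, z forward; pixel columns grow to the right and rows downward; lengths in mm; the calibration is good to about 2 mm. A picture is of the moment at which its call begins. There is no depth.
- hand_in(): hands the job in; it is judged then, once.
The state is a dict: "time": time; "joint_pos": joint angles; "qd": joint speeds; "joint_efforts": joint torques, N m; "tool_pos": TCP position; "tcp_rot": TCP orientation; "ft_force": force on the tool from outside, world axes, zero at the start; "wrist_torque": the same for the moment, N m; "finger_gap": finger opening in mm; "grip_force": force on a finger pad.
Only numpy, scipy, OpenCV 4.12 (cv2) and the standard library are available. Lean on these libraries where they do the work, as an engineer would, in place of code of your own. Each camera call takes 0.05 s, during which the arm holds its last target. There are 200 camera calls.

TASK

The V-block is wanted on the drilling plate, but it lies at the back of the pine rack, behind three tall containers. First stand all three containers on the rubber mat, then set the V-block down in the middle of the drilling plate with its groove in line with the plate's slot, and only then stand each container back on the very spot in the rack where it was before. Keep the containers upright, and do not shift the mug, the wrench or the small nut tin.

Things in the scene. Friction and masses are not known exactly. Their poses are not given: they have to be found in the camera images.
- can: tall round aluminium can with a paper band, 54 mm across, 114 mm high, standing in the rack's front row (about 0.3 kg). Origin at the centre of its underside, z up.
- jar: round amber glass jar with a flat white lid of the same width (20 mm high), 62 mm across, 104 mm high with the lid, standing in the rack's front row (about 0.35 kg). Origin at the centre of its underside, z up.
- tin: square grey tin, 50 by 50 mm and 108 mm high, with a small black cap (24 mm across, 12 mm high) off centre on top, standing in the rack's front row, square to the rack (about 0.35 kg). Origin at the centre of its underside, x and y along its sides, z up.
- vblock: aluminium V-block: a bar 110 mm long, 44 mm wide, 36 mm high with a V groove along its top (about 0.4 kg). It lies at the back of the rack, its front face about 10 mm behind the containers; with the containers gone it can be gripped across its 44 mm width at its middle. Origin at the centre of its underside; y runs along the groove, x across it, z up.
- rack: flat pine rack board, fixed, 160 mm deep (x) by 250 mm wide (y), 12 mm thick, with 8 mm wide lips standing 12 mm above the board along the back and both ends; the front is open. Origin at the centre of its underside, x pointing to its back, z up. Three flush dark round inlays, 66 mm across, at x = -42 mm and y = -78, 0 and +78 mm mark the containers' spots; which container stands on which spot varies. The V-block starts at x = 20 mm, y = 0, its groove along the rack's y.
- mat: black rubber mat, fixed, 220 by 220 mm, 4 mm thick: the side area where the containers wait, each standing wholly on it, in any arrangement. Origin at the centre of its underside, x and y along its sides. It lies to the left or to the right of the rack.
- plate: steel drilling plate, fixed, 140 mm (x) by 180 mm (y), 20 mm thick, with a dark slot (look only, flush) along the middle of its top in its y direction and a dark dot at each corner. Origin at the centre of its underside. It lies on the other side of the rack from the mat.
- mug: white mug, 72 mm across, 85 mm high, standing beyond the plate, to be left alone. Origin at the centre of its underside.
- wrench: steel wrench, 170 mm long, lying beyond the mat, to be left alone. Origin under its middle, x along it.
- nut_tin: small round steel tin with a brass band, 38 mm across, 26 mm high, standing in the rack's back corner beyond the V-block's +y end (rack frame x = 25 mm, y = 92 mm), to be left alone; a small cardboard box of bits, 24 mm high, lies at the other end. Origin at the centre of its underside.
Mind the look-alikes: they are no part of the job. What is shaped like the jar but purple or turquoise is not meant.

How it is judged (in metres and radians):
On the way, in this order (a step that is already met when the one before it is completed fails the run):
1. all three containers stand upright and released on the mat, the V-block still in its place (x of can in the frame of mat between -0.09 and 0.09 m and y of can in the frame of mat between -0.09 and 0.09 m and z of each of can, jar, tin in the frame of mat below 0.012 m and linear speed of each of can, jar, tin below 0.03 m/s and angle between each of can, jar, tin's own z axis and vertical below 0.1 rad and contact force between each of can, jar, tin and the fingers below 0.2 N and x of jar in the frame of mat between -0.09 and 0.09 m and y of jar in the frame of mat between -0.09 and 0.09 m and x of tin in the frame of mat between -0.09 and 0.09 m and y of tin in the frame of mat between -0.09 and 0.09 m and distance of vblock from where it was at the start of the episode below 0.02 m), for 0.2 s.
2. the V-block rests released in the middle of the plate, in line with the slot, the containers still on the mat (x of vblock in the frame of plate between -0.015 and 0.015 m and y of vblock in the frame of plate between -0.015 and 0.015 m and z of vblock in the frame of plate below 0.026 m and angle between the y axis of vblock and the y axis of plate, either way round below 0.2 rad and linear speed of each of vblock, can, jar, tin below 0.03 m/s and angle between each of vblock, can, jar, tin's own z axis and vertical below 0.1 rad and contact force between each of vblock, can, jar, tin and the fingers below 0.2 N and x of can in the frame of mat between -0.09 and 0.09 m and y of can in the frame of mat between -0.09 and 0.09 m and z of each of can, jar, tin in the frame of mat below 0.012 m and x of jar in the frame of mat between -0.09 and 0.09 m and y of jar in the frame of mat between -0.09 and 0.09 m and x of tin in the frame of mat between -0.09 and 0.09 m and y of tin in the frame of mat between -0.09 and 0.09 m), for 0.2 s.
3. each container stands released on the spot where it started, the V-block still on the plate (distance of each of can, jar, tin from where it was at the start of the episode below 0.015 m and linear speed of each of can, jar, tin, vblock below 0.03 m/s and angle between each of can, jar, tin, vblock's own z axis and vertical below 0.1 rad and contact force between each of can, jar, tin, vblock and the fingers below 0.2 N and x of vblock in the frame of plate between -0.015 and 0.015 m and y of vblock in the frame of plate between -0.015 and 0.015 m and z of vblock in the frame of plate below 0.026 m and angle between the y axis of vblock and the y axis of plate, either way round below 0.2 rad), for 0.2 s.
At the end, for the whole second after the job is handed in: Each container stands upright (within 0.1 rad), released and at rest, within 15 mm of where it stood at the start; the V-block rests released on the plate, within 15 mm of the plate's middle along either side of the plate, its groove within 0.2 rad of the slot's line (all of step 3); the robot touches nothing.
It fails at once if a container or the V-block is tipped by more than 0.6 rad (angle between any of can, jar, tin, vblock's own z axis and vertical above 0.6 rad).
It fails at once if the mug, the wrench or the nut tin is shifted by more than 20 mm (distance of any of mug, wrench, nut_tin from where it was at the start of the episode above 0.02 m).
It also fails if it takes over 139 s, if anything falls off the work surface, if the arm or the gripper's body presses on something with over 40 N, if the wrist force passes 120 N, or if a joint passes its speed limit or range.

## Working session

There is one attempt and no reset: what is moved stays moved. The work goes in short steps, Python scripts to look and compute and a shell command to move; the robot and the scene stay as the last step left them, time stands still between calls to the robot, and variables do not carry over. Pictures are saved under pics/ and viewed, at most 14 in all, crops included, and the job is handed in when it is done.

```bash
mkdir -p pics
cat > h.py <<'E'
from bench import *
import numpy as np, cv2
def shot(n,f=None):
    s=snapshot(n)
    if f: cv2.imwrite('pics/'+f,cv2.cvtColor(s['img'],cv2.COLOR_RGB2BGR))
    return s
def ray(s,u,v,z):
    E=np.array(s['extrinsics']);d=E[:3,:3]@np.array([(u-s['cx'])/s['fx'],(v-s['cy'])/s['fy'],1]);o=E[:3,3]
    return o+d*(z-o[2])/d[2]
def proj(s,p):
    E=np.array(s['extrinsics']);q=E[:3,:3].T@(np.array(p)-E[:3,3])
    return s['fx']*q[0]/q[2]+s['cx'],s['fy']*q[1]/q[2]+s['cy']
E
python3 - <<'E'
from h import *
import pickle
d={}
for n in('top','scene'):
    s=shot(n,n+'0.png');d[n]=s;print(n,s['fx'],s['cx'],s['cy'],np.round(s['extrinsics'],3).tolist())
pickle.dump(d,open('d0.pkl','wb'))
print(sense())
E
```

```text
top 397.8681920157287 315.4991107701779 209.70331428378896 [[0.008, -0.988, 0.157, 376.171], [-1.0, -0.011, -0.021, 8.136], [0.022, -0.156, -0.987, 1067.903], [0.0, 0.0, 0.0, 1.0]]
scene 378.9284981592442 321.1247092412994 199.11469341866328 [[0.664, 0.605, -0.44, 911.676], [0.748, -0.534, 0.394, -337.021], [0.004, -0.591, -0.807, 739.505], [0.0, 0.0, 0.0, 1.0]]
{'time': 0.1, 'joint_pos': array([ 6.65538673e+01,  7.51204020e+00,  8.53244890e+01,  3.10366548e-04,
        8.72604009e+01, -4.89384385e+00]), 'qd': array([-0.02907468, -0.1938278 , -0.0089258 , -0.07110891,  0.0809967 ,
        0.00964798]), 'joint_efforts': array([ 3.47461952e-03, -5.70952642e+01, -5.01941836e+01,  2.89146840e-05,
        8.08714831e-03,  4.91797528e-05]), 'tool_pos': array([190.80505352, 568.63469235, 403.72205394]), 'tcp_rot': array([-1.79903450e+02, -8.57795215e-03,  1.61447689e+02]), 'ft_force': array([-0.33189807, -0.61524801, -0.40666117]), 'wrist_torque': array([0.0016559 , 0.04727875, 0.01339699]), 'grip_force': 0.0, 'finger_gap': 85.39535432446695}
```

View pics/top0.png

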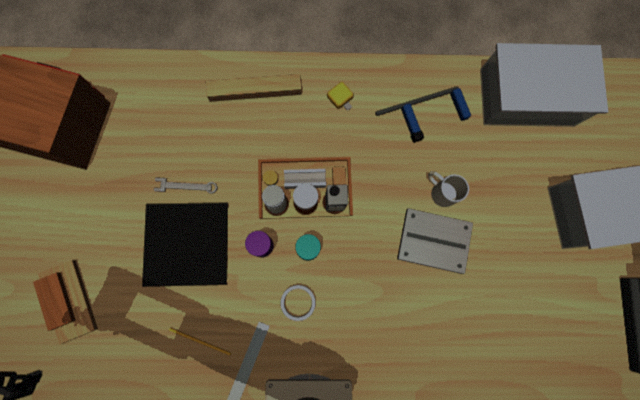

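View pics/scene0.png

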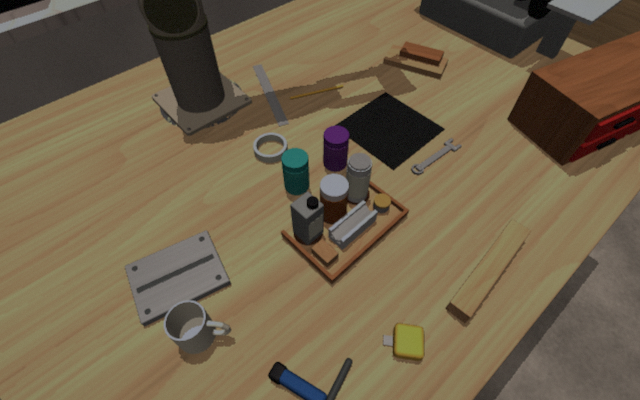

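The top view shows the rack at about (305,188). The can is at (275,199), the jar with the white lid at (306,197) and the tin at (338,196). The mat is at (186,244) and the plate at (436,240). The purple (259,243) and turquoise (308,246) jars are look-alikes; the real jar is the amber one in the rack. Next I measure, and confirm it in an enlarged crop.

Run:
```python
from h import *
import pickle
d=pickle.load(open('d0.pkl','rb'));s=d['top'];im=s['img'];
c=cv2.cvtColor(im[145:270,225:365],cv2.COLOR_RGB2BGR);A=cv2.resize(c,None,fx=5,fy=4.6,interpolation=cv2.INTER_CUBIC)
cv2.imwrite('pics/crop0.png',cv2.resize(c,None,fx=4.6,fy=4.6,interpolation=cv2.INTER_CUBIC))
hsv=cv2.cvtColor(im,cv2.COLOR_RGB2HSV)
def rect(m,roi,z,name):
    x0,y0,x1,y1=roi;M=np.zeros(m.shape,np.uint8);M[y0:y1,x0:x1]=m[y0:y1,x0:x1]
    cs=cv2.findContours(M,cv2.RETR_EXTERNAL,cv2.CHAIN_APPROX_NONE)[0];k=max(cs,key=cv2.contourArea)
    P=np.array([ray(s,u,v,z)[:2] for u,v in k[:,0]],np.float32)
    r=cv2.minAreaRect(P);print(name,cv2.contourArea(k),np.round(r[0],1),np.round(r[1],1),round(r[2],2), 'px',np.round(cv2.boxPoints(cv2.minAreaRect(k))).tolist());return r
V=hsv[...,2];S=hsv[...,1]
rect(((V<45)*255).astype(np.uint8),(130,195,238,295),4,'mat')
rect(((S<70)&(V>60))*np.uint8(255),(385,203,485,280),20,'plate')
for p in [(400,215),(440,222),(436,241),(306,197),(275,199),(338,196),(262,190),(305,160),(265,215),(245,190),(200,250),(480,250)]: print(p,hsv[p[1],p[0]])
```

```text
mat 6577.0 [449.6 330.7] [217.6 218.3] 1.69 px [[142.0, 203.0], [227.0, 203.0], [227.0, 286.0], [142.0, 286.0]]
plate 3423.0 [ 463.6 -333.2] [179.2 140.6] 77.89 px [[396.0, 259.0], [407.0, 208.0], [475.0, 223.0], [464.0, 274.0]]
(400, 215) [ 26  97 132]
(440, 222) [ 23  19 121]
(436, 241) [38 22 47]
(306, 197) [113  14 145]
(275, 199) [ 45  23 131]
(338, 196) [ 20  21 109]
(262, 190) [ 22 115 124]
(305, 160) [ 10 177  95]
(265, 215) [ 28 101 136]
(245, 190) [ 23 104 135]
(200, 250) [160  90  17]
(480, 250) [ 21 116 134]
```

View pics/crop0.png

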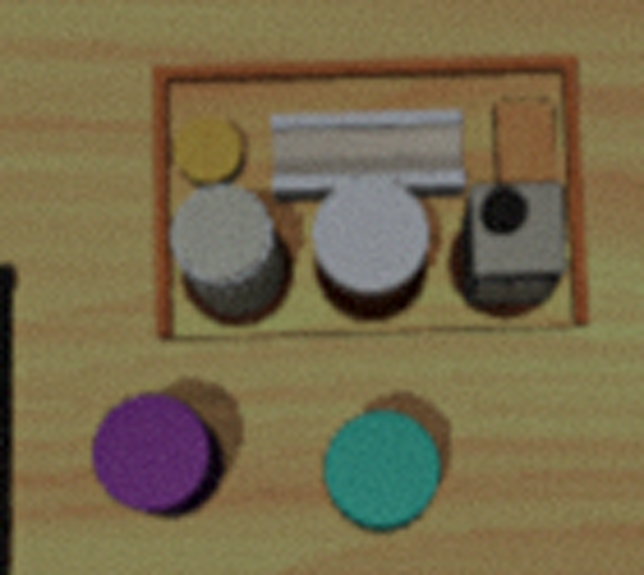

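The crop confirms the jar with the white lid, in the middle of the rack (375,240 in the crop). The purple and turquoise ones stand on the table in front. Next I get the rack pose and the positions of the container tops.

Run:
```python
from h import *
import pickle
d=pickle.load(open('d0.pkl','rb'));s=d['top'];im=s['img'];hsv=cv2.cvtColor(im,cv2.COLOR_RGB2HSV).astype(int)
H,S,V=hsv[...,0],hsv[...,1],hsv[...,2]
m=np.zeros(H.shape,np.uint8);r=(slice(150,225),slice(250,360));m[r]=((H<15)&(S>140)&(V>55))[r]*255
n,l,st,_=cv2.connectedComponentsWithStats(m,connectivity=8);k=1+st[1:,4].argmax();ys,xs=np.where(l==k)
P=np.array([ray(s,u,v,24)[:2] for u,v in zip(xs,ys)],np.float32);q=cv2.minAreaRect(P);print('rack',q,st[k])
th=np.radians(q[2]);th=(th+np.pi/4)%(np.pi/2)-np.pi/4
R=np.array([[np.cos(th),-np.sin(th)],[np.sin(th),np.cos(th)]]);c=np.array(q[0])
print('th',np.degrees(th))
for y in(78,0,-78):print('spot',y,np.round(c+R@[-42,y],1))
print('vblock',np.round(c+R@[20,0],1),'nut',np.round(c+R@[25,92],1))
def top(x,y): return x/4.6+225,y/4.6+145
for n,p,z in(('can',(222,233),126),('jar',(371,235),116),('tin',(517,228),120),('nut',(211,149),38),('vb',(368,152),48),('purple',(153,453),104),('turq',(383,469),104)):print(n,np.round(ray(s,*top(*p),z)[:2],1))
# plate corner dots axis by slot
m=np.zeros(H.shape,np.uint8);r=(slice(225,260),slice(405,468));m[r]=(V[r]<75)*255
n,l,st,ce=cv2.connectedComponentsWithStats(m);k=1+st[1:,4].argmax();ys,xs=np.where(l==k)
P=np.array([ray(s,u,v,20)[:2] for u,v in zip(xs,ys)],np.float32);print('slot',cv2.minAreaRect(P),P.mean(0))
```

```text
rack ((604.7906494140625, 15.072372436523438), (158.4477996826172, 249.7933807373047), 2.472195863723755) [258 157  95  61 664]
th 2.472195863723752
spot 78 [559.5  91.2]
spot 0 [562.8  13.3]
spot -78 [566.2 -64.7]
vblock [624.8  15.9] nut [625.8 108.1]
can [558.6  90.1]
jar [560.4  12.3]
tin [564.3 -64.8]
nut [624.8 105.3]
vb [621.8  14.8]
purple [444.9 125.3]
turq [437.7   4.5]
slot ((463.7353210449219, -334.18597412109375), (157.56915283203125, 11.054332733154297), 77.9681625366211) [ 463.55084 -334.91653]
```

```bash
python3 -m jog '0 0 0 0 0 0.164 -1;0 0 0 0 0 0.164 -1;0 0 0 0 0 0.164 -1;0 0 0 0 0 0.164 -1;0 0 0 0 0 0.164 -1' 60; python3 -m jog '0 0 0 0 0 0.164 -1;0 0 0 0 0 0.164 -1;0 0 0 0 0 0 -1'
```

```text
time: 0.72
tool_pos: [190.8, 568.7, 404.0]
tcp_rot: [-180.0, 0.0, 111.9]
ft_force: [-0.3, -0.1, -0.4]
finger_gap: 85.6
grip_force: 0.0
time: 1.1
tool_pos: [190.8, 568.7, 404.1]
tcp_rot: [-180.0, 0.1, 92.6]
ft_force: [-0.9, 0.1, -0.0]
finger_gap: 85.6
grip_force: 0.0
```

```bash
python3 -m jog '-0.494 0.347 0 0 0 0 -1;-0.494 0.347 0 0 0 0 -1;-0.494 0.347 0 0 0 0 -1;-0.494 0.347 0 0 0 0 -1;-0.494 0.347 0 0 0 0 -1'; python3 -m jog '-0.494 0.347 0 0 0 0 -1;-0.494 0.347 0 0 0 0 -1;-0.494 0.347 0 0 0 0 -1;-0.494 0.347 0 0 0 0 -1;-0.494 0.347 0 0 0 0 -1'; python3 -m jog '0 0 0 0 0 0 -1'
```

```text
time: 1.72
tool_pos: [376.0, 328.2, 404.7]
tcp_rot: [180.0, -0.0, 92.9]
ft_force: [0.0, 0.2, -0.5]
finger_gap: 85.3
grip_force: 0.0
time: 2.35
tool_pos: [560.5, 89.1, 404.6]
tcp_rot: [180.0, -0.0, 92.8]
ft_force: [0.6, 0.8, 0.3]
finger_gap: 85.7
grip_force: 0.0
time: 2.48
tool_pos: [561.3, 87.2, 404.0]
tcp_rot: [-180.0, 0.1, 92.5]
ft_force: [0.3, 0.3, 0.3]
finger_gap: 85.6
grip_force: 0.0
```

```bash
python3 -m jog '0.036 -0.021 0 0 0 0 -1;0 0 0.5 0 0 0 -1;0 0 0.5 0 0 0 -1;0 0 0.53 0 0 0 -1;0 0 0 0 0 0 -1';  python3 -m jog '0 0 0 0 0 0 1;0 0 0 0 0 0 1;0 0 0 0 0 0 1;0 0 0 0 0 0 1;0 0 0 0 0 0 1' 50; python3 -m jog '0 0 0 0 0 0 1;0 0 0 0 0 0 1;0 0 0 0 0 0 1'; python3 -c "
from h import *
shot('scene','s1.png')"
```

```text
time: 3.1
tool_pos: [554.0, 95.8, 247.0]
tcp_rot: [-179.4, 0.0, 92.8]
ft_force: [-0.1, 0.3, -0.2]
finger_gap: 85.5
grip_force: 0.0
time: 3.72
tool_pos: [558.7, 94.8, 255.4]
tcp_rot: [179.7, -0.0, 92.6]
ft_force: [-2.0, 1.2, 6.4]
finger_gap: 53.1
grip_force: 51.4
time: 4.1
tool_pos: [558.7, 94.8, 255.4]
tcp_rot: [179.7, -0.0, 92.6]
ft_force: [-2.1, 1.2, 5.9]
finger_gap: 53.4
grip_force: 51.4
```

View pics/s1.png

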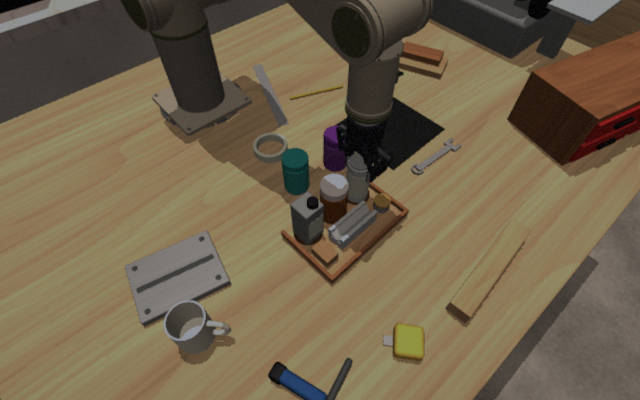

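```bash
python3 -m jog '0 0 -0.2 0 0 0 1;0 0 -0.4 0 0 0 1;0 0 -0.4 0 0 0 1;0 0 -0.3 0 0 0 1;0 0 0 0 0 0 1' 60;  python3 -m jog '0.3 -0.1 0 0 0 0 1;0.4 -0.12 0 0 0 0 1;0.45 -0.14 0 0 0 0 1;0.45 -0.14 0 0 0 0 1;0.45 -0.14 0 0 0 0 1'; python3 -m jog '0.45 -0.14 0 0 0 0 1;0.4 -0.12 0 0 0 0 1;0.245 -0.07 0 0 0 0 1;0 0 0 0 0 0 1;0 0 0 0 0 0 1'
```

```text
time: 4.78
tool_pos: [558.4, 94.4, 387.1]
tcp_rot: [179.5, -0.0, 92.6]
ft_force: [-0.3, -0.6, -2.3]
finger_gap: 53.0
grip_force: 63.3
time: 5.4
tool_pos: [483.2, 297.4, 380.5]
tcp_rot: [-179.9, 0.0, 92.6]
ft_force: [0.6, -0.0, -1.9]
finger_gap: 52.9
grip_force: 63.4
time: 6.02
tool_pos: [446.4, 403.7, 380.7]
tcp_rot: [-179.9, 0.1, 92.6]
ft_force: [0.1, 0.5, -3.0]
finger_gap: 52.9
grip_force: 63.4
```

```bash
python3 -m jog '0 0 0.4 0 0 0 1;0 0 0.4 0 0 0 1;0 0 0.3 0 0 0 1;0 0 0.16 0 0 0 1;0 0 0 0 0 0 1'; python3 -m jog '0 0 0 0 0 0 1;0 0 0 0 0 0 1'
```

```text
time: 6.65
tool_pos: [446.4, 403.3, 254.5]
tcp_rot: [-179.9, 0.1, 92.5]
ft_force: [-0.9, -0.3, -2.3]
finger_gap: 52.8
grip_force: 63.5
time: 6.9
tool_pos: [447.1, 404.6, 257.6]
tcp_rot: [179.9, -0.1, 92.6]
ft_force: [0.8, -0.6, -2.6]
finger_gap: 53.1
grip_force: 63.5
```

```bash
python3 -m jog '0 0 0.04 0 0 0 1;0 0 0.03 0 0 0 1;0 0 0.02 0 0 0 1;0 0 0 0 0 0 1;0 0 0 0 0 0 1'; python3 -m jog '0 0 0 0 0 0 1;0 0 0 0 0 0 1'
```

```text
time: 7.52
tool_pos: [446.3, 404.4, 247.6]
tcp_rot: [-180.0, -0.0, 92.6]
ft_force: [-3.7, -1.8, 6.2]
finger_gap: 52.6
grip_force: 64.3
time: 7.78
tool_pos: [446.3, 404.4, 247.7]
tcp_rot: [180.0, -0.0, 92.6]
ft_force: [-3.9, -2.0, 5.0]
finger_gap: 52.9
grip_force: 64.3
```

```bash
python3 -m jog '0 0 0 0 0 0 -1;0 0 0 0 0 0 -1;0 0 0 0 0 0 -1;0 0 0 0 0 0 -1;0 0 0 0 0 0 -1'; python3 -m jog '0 0 -0.4 0 0 0 -1;0 0 -0.5 0 0 0 -1;0 0 -0.5 0 0 0 -1;-0.5 0.12 0 0 0 0 -1;-0.5 0.12 0 0 0 0 -1'; python3 -m jog '-0.6 0.15 0 0 0 0 -1;-0.6 0.15 0 0 0 0 -1;-0.6 0.15 0 0 0 0 -1;-0.6 0.15 0 0 0 0 -1;-0.562 0.137 0 0 0 0 -1'; python3 -m jog '0 0 0 0 0 0 -1;0 0 0 0 0 0 -1'; python3 -c "
from h import *
shot('wrist','w1.png');shot('scene','s2.png')"
```

```text
time: 8.4
tool_pos: [446.4, 404.2, 246.6]
tcp_rot: [-180.0, 0.0, 92.6]
ft_force: [0.6, -0.3, 0.1]
finger_gap: 85.4
grip_force: 0.0
time: 9.02
tool_pos: [475.1, 304.8, 387.9]
tcp_rot: [179.9, -0.0, 92.7]
ft_force: [0.7, 0.2, -0.5]
finger_gap: 85.3
grip_force: 0.0
time: 9.65
tool_pos: [562.0, 10.6, 386.9]
tcp_rot: [180.0, 0.0, 92.6]
ft_force: [1.0, -0.0, -0.5]
finger_gap: 85.5
grip_force: 0.0
time: 9.9
tool_pos: [561.7, 12.8, 386.5]
tcp_rot: [-180.0, -0.0, 92.5]
ft_force: [0.0, 0.3, -0.1]
finger_gap: 85.6
grip_force: 0.0
```

View pics/w1.png

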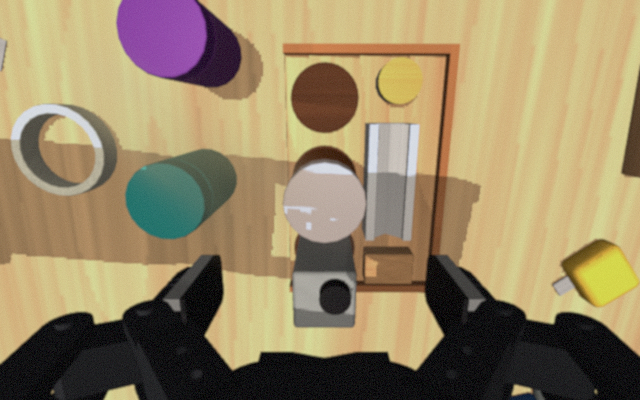

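View pics/s2.png

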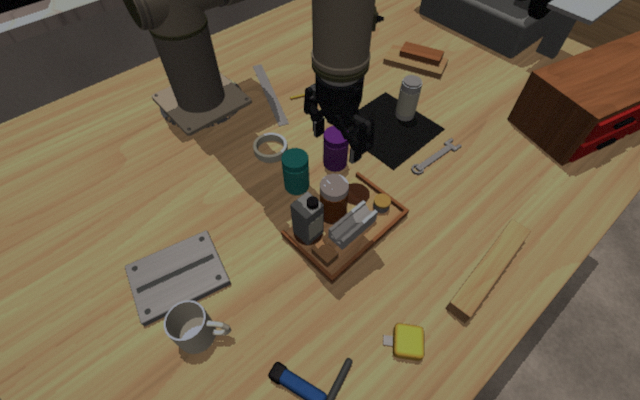

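The can stands on the mat at scene (409,97). In the wrist view the bare inlay is at (325,97), the jar lid at (324,203) and the tin top at (325,298). I check the positions from this view.

Run:
```python
from h import *
s=shot('wrist')
for n,p,z in(('inlay+78',(325,97),12),('jar',(324.5,203),116),('tin',(325,298),120),('vb',(392,181.5),48),('nut',(400,81),38)):print(n,np.round(ray(s,*p,z)[:2],1))
```

```text
inlay+78 [557.1  94.1]
jar [560.1  15.7]
tin [564.  -60.3]
vb [622.6  20.7]
nut [622.9 109.7]
```

```bash
python3 -m jog '0 0 0.4 0 0 0 -1;0 0 0.5 0 0 0 -1;0 0 0.35 0 0 0 -1;0 0 0.2 0 0 0 -1;0 0 0 0 0 0 -1';  python3 -m jog '0 0 0 0 0 0 -1;0 0 0 0 0 0 1;0 0 0 0 0 0 1;0 0 0 0 0 0 1;0 0 0 0 0 0 1' 60; python3 -m jog '0 0 0 0 0 0 1;0 0 0 0 0 0 1;0 0 0 0 0 0 1'
```

```text
time: 10.68
tool_pos: [561.1, 13.6, 240.5]
tcp_rot: [-179.8, -0.0, 92.6]
ft_force: [-0.6, 0.1, 0.4]
finger_gap: 85.5
grip_force: 0.0
time: 11.3
tool_pos: [562.4, 12.7, 243.6]
tcp_rot: [179.9, 0.0, 92.6]
ft_force: [-2.1, -0.6, 6.8]
finger_gap: 61.0
grip_force: 63.7
time: 11.68
tool_pos: [562.4, 12.7, 243.6]
tcp_rot: [179.9, 0.0, 92.6]
ft_force: [-2.6, -0.7, 6.8]
finger_gap: 60.9
grip_force: 63.7
```

```bash
python3 -m jog '0 0 -0.2 0 0 0 1;0 0 -0.4 0 0 0 1;0 0 -0.4 0 0 0 1;0 0 -0.3 0 0 0 1;0 0 0 0 0 0 1' 60;  python3 -m jog '0.3 -0.1 0 0 0 0 1;0.4 -0.12 0 0 0 0 1;0.45 -0.14 0 0 0 0 1;0.45 -0.14 0 0 0 0 1;0.45 -0.14 0 0 0 0 1'; python3 -m jog '0.45 -0.14 0 0 0 0 1;0.43 -0.13 0 0 0 0 1;0.295 -0.08 0 0 0 0 1;0 0 0 0 0 0 1;0 0 0 0 0 0 1';python3 -m jog '0 0 0.4 0 0 0 1;0 0 0.4 0 0 0 1;0 0 0.3 0 0 0 1;0 0 0.16 0 0 0 1;0 0 0 0 0 0 1'; python3 -m jog '0 0 0 0 0 0 1;0 0 0 0 0 0 1'
```

```text
time: 12.3
tool_pos: [562.7, 12.7, 376.0]
tcp_rot: [179.6, 0.0, 92.6]
ft_force: [-0.4, -0.1, -2.5]
finger_gap: 61.0
grip_force: 66.0
time: 12.92
tool_pos: [487.5, 215.8, 369.9]
tcp_rot: [-179.9, 0.0, 92.5]
ft_force: [0.3, 0.5, -3.1]
finger_gap: 61.1
grip_force: 66.2
time: 13.55
tool_pos: [448.2, 330.1, 370.4]
tcp_rot: [-179.9, 0.1, 92.6]
ft_force: [0.7, -0.1, -2.6]
finger_gap: 60.9
grip_force: 66.1
time: 14.18
tool_pos: [448.2, 329.6, 244.5]
tcp_rot: [-179.9, 0.1, 92.5]
ft_force: [-0.2, -0.1, -3.3]
finger_gap: 60.9
grip_force: 66.3
time: 14.42
tool_pos: [449.1, 330.9, 247.4]
tcp_rot: [179.9, -0.1, 92.6]
ft_force: [1.2, -1.0, -2.7]
finger_gap: 60.9
grip_force: 66.3
```

```bash
python3 -m jog '0 0 0.05 0 0 0 1;0 0 0.04 0 0 0 1;0 0 0.02 0 0 0 1;0 0 0 0 0 0 1;0 0 0 0 0 0 1'; python3 -m jog '0 0 0 0 0 0 1;0 0 0 0 0 0 1'
```

```text
time: 15.05
tool_pos: [448.4, 330.7, 235.7]
tcp_rot: [-180.0, -0.0, 92.6]
ft_force: [-6.1, -1.6, 8.4]
finger_gap: 61.0
grip_force: 67.2
time: 15.3
tool_pos: [448.4, 330.7, 235.7]
tcp_rot: [-180.0, -0.0, 92.6]
ft_force: [-5.5, -2.9, 8.1]
finger_gap: 60.9
grip_force: 67.2
```

```bash
python3 -m jog '0 0 0 0 0 0 -1;0 0 0 0 0 0 -1;0 0 0 0 0 0 -1;0 0 0 0 0 0 -1;0 0 0 0 0 0 -1'; python3 -m jog '0 0 -0.4 0 0 0 -1;0 0 -0.5 0 0 0 -1;0 0 -0.5 0 0 0 -1;-0.5 0.12 0 0 0 0 -1;-0.5 0.12 0 0 0 0 -1'; python3 -m jog '-0.6 0.15 0 0 0 0 -1;-0.6 0.15 0 0 0 0 -1;-0.6 0.15 0 0 0 0 -1;-0.6 0.15 0 0 0 0 -1;-0.58 0.144 0 0 0 0 -1'; python3 -m jog '0 0 0 0 0 0 -1;0 0 0 0 0 0 -1'; python3 -c "
from h import *
shot('wrist','w2.png')"
```

```text
time: 15.92
tool_pos: [448.4, 330.5, 234.6]
tcp_rot: [-180.0, 0.0, 92.6]
ft_force: [0.8, -0.2, -0.5]
finger_gap: 85.5
grip_force: 0.0
time: 16.55
tool_pos: [477.1, 231.1, 375.9]
tcp_rot: [179.9, -0.0, 92.7]
ft_force: [1.0, -0.7, -0.3]
finger_gap: 85.3
grip_force: 0.0
time: 17.18
tool_pos: [564.8, -64.8, 374.9]
tcp_rot: [180.0, 0.0, 92.6]
ft_force: [0.7, 0.2, 0.1]
finger_gap: 85.5
grip_force: 0.0
time: 17.42
tool_pos: [564.5, -62.8, 374.4]
tcp_rot: [-180.0, -0.0, 92.5]
ft_force: [0.0, 0.2, -0.3]
finger_gap: 85.3
grip_force: 0.0
```

View pics/w2.png

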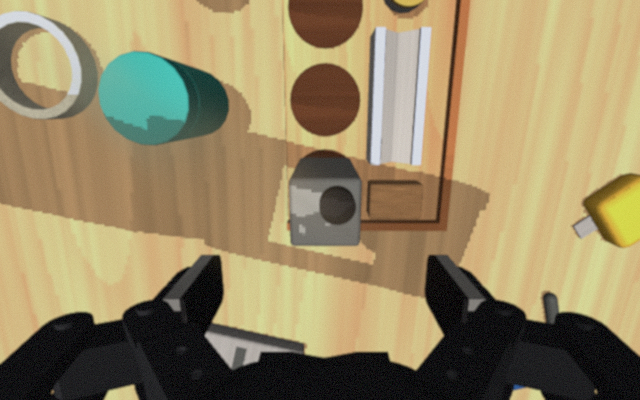

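The tin's top is at (325,211), square to the tool. The V-block at (400,95) is undisturbed. Gripping the tin next.

```bash
python3 -m jog '0 0 0.4 0 0 0 -1;0 0 0.5 0 0 0 -1;0 0 0.25 0 0 0 -1;0 0 0.14 0 0 0 -1;0 0 0 0 0 0 -1';  python3 -m jog '0 0 0 0 0 0 -1;0 0 0 0 0 0 1;0 0 0 0 0 0 1;0 0 0 0 0 0 1;0 0 0 0 0 0 1' 60; python3 -m jog '0 0 0 0 0 0 1;0 0 0 0 0 0 1;0 0 0 0 0 0 1'
```

```text
time: 18.1
tool_pos: [564.3, -61.7, 245.2]
tcp_rot: [-179.9, -0.0, 92.6]
ft_force: [0.3, -0.4, 0.5]
finger_gap: 85.2
grip_force: 0.0
time: 18.73
tool_pos: [565.0, -62.8, 246.8]
tcp_rot: [179.9, 0.0, 92.6]
ft_force: [-1.7, 0.5, 5.6]
finger_gap: 49.3
grip_force: 64.0
time: 19.1
tool_pos: [565.0, -62.9, 246.8]
tcp_rot: [179.9, 0.0, 92.6]
ft_force: [-0.7, -0.6, 6.4]
finger_gap: 48.9
grip_force: 64.0
```

```bash
python3 -m jog '0 0 -0.2 0 0 0 1;0 0 -0.4 0 0 0 1;0 0 -0.4 0 0 0 1;0 0 -0.3 0 0 0 1;0 0 0 0 0 0 1' 60;  python3 -m jog '0.3 -0.1 0 0 0 0 1;0.4 -0.12 0 0 0 0 1;0.45 -0.14 0 0 0 0 1;0.45 -0.14 0 0 0 0 1;0.45 -0.14 0 0 0 0 1'; python3 -m jog '0.45 -0.14 0 0 0 0 1;0.45 -0.13 0 0 0 0 1;0.335 -0.08 0 0 0 0 1;0 0 0 0 0 0 1;0 0 0 0 0 0 1';python3 -m jog '0 0 0.4 0 0 0 1;0 0 0.4 0 0 0 1;0 0 0.3 0 0 0 1;0 0 0.16 0 0 0 1;0 0 0 0 0 0 1'; python3 -m jog '0 0 0 0 0 0 1;0 0 0 0 0 0 1'
```

```text
time: 19.73
tool_pos: [565.3, -62.8, 379.4]
tcp_rot: [179.7, 0.1, 92.6]
ft_force: [0.2, 0.4, -4.9]
finger_gap: 49.7
grip_force: 64.1
time: 20.35
tool_pos: [490.1, 140.4, 373.4]
tcp_rot: [-179.8, 0.0, 92.5]
ft_force: [1.6, -0.3, -4.0]
finger_gap: 49.4
grip_force: 64.0
time: 20.98
tool_pos: [450.6, 260.7, 374.1]
tcp_rot: [-179.9, 0.1, 92.6]
ft_force: [-0.7, -0.5, -4.6]
finger_gap: 49.3
grip_force: 64.0
time: 21.6
tool_pos: [450.7, 260.2, 248.5]
tcp_rot: [-179.9, 0.1, 92.5]
ft_force: [0.0, 0.0, -3.6]
finger_gap: 49.6
grip_force: 63.9
time: 21.85
tool_pos: [451.7, 261.3, 251.4]
tcp_rot: [179.8, -0.1, 92.6]
ft_force: [-0.8, 0.1, -4.1]
finger_gap: 49.2
grip_force: 63.9
```

```bash
python3 -m jog '0 0 0.05 0 0 0 1;0 0 0.045 0 0 0 1;0 0 0.023 0 0 0 1;0 0 0 0 0 0 1;0 0 0 0 0 0 1'; python3 -m jog '0 0 0 0 0 0 1;0 0 0 0 0 0 1'
```

```text
time: 22.48
tool_pos: [450.9, 261.2, 238.8]
tcp_rot: [-180.0, 0.0, 92.6]
ft_force: [-6.6, -2.8, 8.3]
finger_gap: 49.2
grip_force: 65.4
time: 22.72
tool_pos: [450.8, 261.1, 238.8]
tcp_rot: [-180.0, 0.0, 92.6]
ft_force: [-5.0, -2.0, 7.9]
finger_gap: 49.5
grip_force: 65.4
```

```bash
python3 -m jog '0 0 0 0 0 0 -1;0 0 0 0 0 0 -1;0 0 0 0 0 0 -1;0 0 0 0 0 0 -1;0 0 0 0 0 0 -1'; python3 -m jog '0 0 -0.4 0 0 0 -1;0 0 -0.5 0 0 0 -1;0 0 -0.4 0 0 0 -1;-0.4 0.26 0 0 0 0 -1;-0.4 0.26 0 0 0 0 -1'; python3 -m jog '-0.5 0.32 0 0 0 0 -1;-0.5 0.32 0 0 0 0 -1;-0.4 0.26 0 0 0 0 -1;-0.308 0.194 0 0 0 0 -1;0 0 0 0 0 0 -1'; python3 -m jog '0 0 0 0 0 0 -1'; python3 -c "
from h import *
shot('wrist','w3.png');shot('scene','s3.png')"
```

```text
time: 23.35
tool_pos: [450.9, 261.1, 237.8]
tcp_rot: [-180.0, 0.0, 92.6]
ft_force: [0.6, -0.0, 0.3]
finger_gap: 85.7
grip_force: 0.0
time: 23.98
tool_pos: [507.1, 183.0, 369.0]
tcp_rot: [179.9, -0.0, 92.7]
ft_force: [0.6, 0.0, -0.6]
finger_gap: 85.4
grip_force: 0.0
time: 24.6
tool_pos: [624.3, 15.3, 367.4]
tcp_rot: [-180.0, 0.0, 92.4]
ft_force: [0.3, 0.6, 1.0]
finger_gap: 85.7
grip_force: 0.0
time: 24.72
tool_pos: [623.2, 18.0, 367.5]
tcp_rot: [-180.0, -0.0, 92.6]
ft_force: [-1.0, 0.4, -0.2]
finger_gap: 85.5
grip_force: 0.0
```

View pics/w3.png

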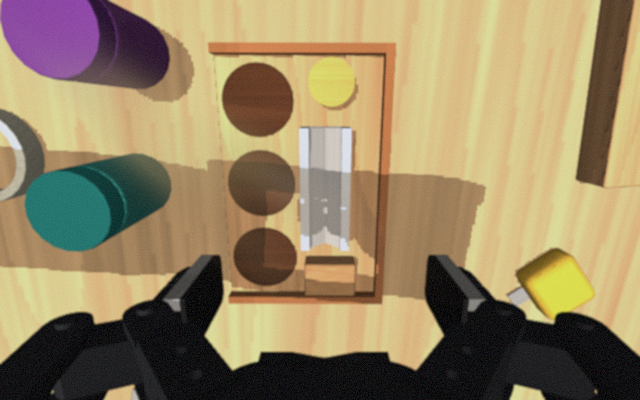

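View pics/s3.png

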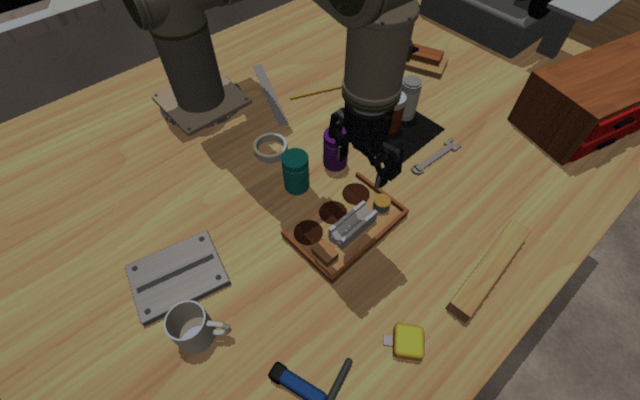

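The rack's front row is clear, with inlays at (258,100), (262,183) and (265,257). The V-block is at (326,187) and square to the tool.

Run:
```python
from h import *
s=shot('wrist')
for n,p,z in(('in+78',(258,100),12),('in0',(262,183),12),('in-78',(265,256.5),12),('vbN',(326,127),48),('vbS',(325.5,250),48)):print(n,np.round(ray(s,*p,z)[:2],1))
t=shot('top','t1.png')
```

```text
in+78 [556.9  92.7]
in0 [560.4  14.8]
in-78 [563.4 -63.2]
vbN [620.4  72.9]
vbS [625.1 -37.7]
```

```bash
python3 -m jog '0 0 0.4 0 0 0 -0.4;0 0 0.5 0 0 0 -0.4;0 0 0.3 0 0 0 -0.4;0 0 0 0 0 0 -0.4;0 0 0 0 0 0 -0.4'; python3 -m jog '0 0 0.25 0 0 0 -0.4;0 0 0.2 0 0 0 -0.4;0 0 0.11 0 0 0 -0.4;0 0 0 0 0 0 -0.4;0 0 0 0 0 0 -0.4'
```

```text
time: 25.55
tool_pos: [624.0, 18.2, 249.7]
tcp_rot: [179.9, 0.0, 92.6]
ft_force: [0.1, 0.1, -0.0]
finger_gap: 59.9
grip_force: 0.0
time: 26.18
tool_pos: [623.9, 17.7, 192.8]
tcp_rot: [179.9, 0.0, 92.6]
ft_force: [0.1, -0.0, 0.1]
finger_gap: 59.5
grip_force: 0.0
```

```bash
python3 -m jog '0 0 0.04 0 0 0 -0.4;0 0 0 0 0 0 1;0 0 0 0 0 0 1;0 0 0 0 0 0 1;0 0 0 0 0 0 1' 70; python3 -m jog '0 0 0 0 0 0 1;0 0 0 0 0 0 1;0 0 0 0 0 0 1'
```

```text
time: 26.8
tool_pos: [623.6, 17.8, 188.2]
tcp_rot: [180.0, 0.0, 92.6]
ft_force: [1.1, -0.4, 0.7]
finger_gap: 42.7
grip_force: 73.0
time: 27.18
tool_pos: [623.6, 17.8, 188.2]
tcp_rot: [180.0, 0.0, 92.6]
ft_force: [1.9, 0.4, 2.2]
finger_gap: 43.4
grip_force: 73.0
```

```bash
python3 -m jog '0 0 -0.2 0 0 0 1;0 0 -0.4 0 0 0 1;0 0 -0.4 0 0 0 1;0 0 -0.2 0 0 0 1;0 0 0 0 0 0 1'; python3 -m jog '0 0 0 0 0 0.08 1;0 0 0 0 0 0.09 1;0 0 0 0 0 0.073 1;0 0 0 0 0 0 1;0 0 0 0 0 0 1'; python3 -m jog '-0.3 -0.06 0 0 0 0 1;-0.4 -0.09 0 0 0 0 1;-0.45 -0.1 0 0 0 0 1;-0.45 -0.1 0 0 0 0 1;-0.45 -0.1 0 0 0 0 1'; python3 -m jog '-0.45 -0.1 0 0 0 0 1;-0.45 -0.1 0 0 0 0 1;-0.45 -0.1 0 0 0 0 1;-0.37 -0.084 0 0 0 0 1;0 0 0 0 0 0 1'; python3 -m jog '0 0 0 0 0 0 1;0 0 0 0 0 0 1'
```

```text
time: 27.8
tool_pos: [623.8, 17.7, 309.7]
tcp_rot: [179.8, 0.0, 92.6]
ft_force: [0.1, 0.6, -6.1]
finger_gap: 43.1
grip_force: 72.8
time: 28.42
tool_pos: [622.9, 17.8, 306.3]
tcp_rot: [-179.9, 0.0, 78.1]
ft_force: [-0.2, 0.5, -5.2]
finger_gap: 43.0
grip_force: 72.7
time: 29.05
tool_pos: [535.9, -174.5, 307.6]
tcp_rot: [-180.0, 0.0, 78.1]
ft_force: [0.1, -0.4, -5.5]
finger_gap: 42.9
grip_force: 72.6
time: 29.68
tool_pos: [462.0, -335.9, 307.6]
tcp_rot: [-180.0, 0.0, 77.9]
ft_force: [0.2, 0.4, -4.5]
finger_gap: 42.9
grip_force: 72.6
time: 29.92
tool_pos: [463.8, -332.7, 307.7]
tcp_rot: [-180.0, -0.0, 78.1]
ft_force: [0.1, 0.6, -4.0]
finger_gap: 43.2
grip_force: 72.6
```

```bash
python3 -m jog '0 0 0.3 0 0 0 1;0 0 0.3 0 0 0 1;0 0 0.25 0 0 0 1;0 0 0.15 0 0 0 1;0 0 0 0 0 0 1'; python3 -m jog '0 0 0 0 0 0 1;0 0 0 0 0 0 1'; python3 -c "
from h import *
shot('scene','s4.png')"
```

```text
time: 30.55
tool_pos: [463.2, -332.7, 206.7]
tcp_rot: [-179.9, -0.1, 78.0]
ft_force: [0.7, 0.3, -4.5]
finger_gap: 42.8
grip_force: 72.5
time: 30.8
tool_pos: [464.0, -334.1, 209.4]
tcp_rot: [179.9, 0.1, 78.0]
ft_force: [0.1, -0.5, -5.0]
finger_gap: 42.7
grip_force: 72.5
```

View pics/s4.png

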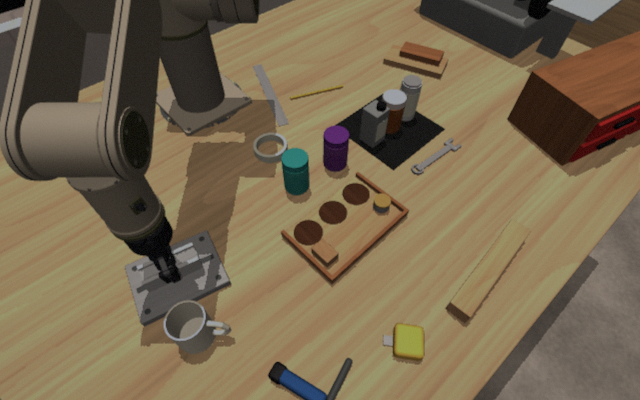

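The V-block is held over the plate, near (165,270), and all three containers stand on the mat around (390,110). Lowering the last 13 mm.

```bash
python3 -m jog '0 0 0.05 0 0 0 1;0 0 0.045 0 0 0 1;0 0 0.025 0 0 0 1;0 0 0 0 0 0 1;0 0 0 0 0 0 1'; python3 -m jog '0 0 0 0 0 0 1;0 0 0 0 0 0 1'
```

```text
time: 31.48
tool_pos: [463.2, -333.5, 196.2]
tcp_rot: [-180.0, -0.0, 78.0]
ft_force: [-3.4, 3.4, 3.7]
finger_gap: 43.0
grip_force: 73.5
time: 31.72
tool_pos: [463.2, -333.5, 196.2]
tcp_rot: [-180.0, -0.0, 78.0]
ft_force: [-3.0, 3.8, 3.3]
finger_gap: 43.2
grip_force: 73.5
```

```bash
python3 -m jog '0 0 0 0 0 0 -0.3;0 0 0 0 0 0 -0.3;0 0 0 0 0 0 -0.3;0 0 0 0 0 0 -0.3;0 0 0 0 0 0 -0.3'; python3 -m jog '0 0 -0.3 0 0 0 -0.3;0 0 -0.5 0 0 0 -0.3;0 0 -0.5 0 0 0 -1;0 0 -0.5 0 0 0 -1;0 0 0 0 0 0 -1'; python3 -m jog '0 0 0 0 0 -0.1 -1;0 0 0 0 0 -0.143 -1;0 0 0 0 0 0 -1;0 0 0 0 0 0 -1';python3 -c "
from h import *
shot('top','t2.png');s=shot('wrist','w4.png')"
```

```text
time: 32.35
tool_pos: [463.4, -333.6, 195.9]
tcp_rot: [180.0, 0.0, 78.0]
ft_force: [-0.5, -0.5, 0.9]
finger_gap: 55.7
grip_force: 0.0
time: 32.98
tool_pos: [464.5, -334.6, 382.0]
tcp_rot: [179.5, 0.3, 78.0]
ft_force: [0.1, -0.4, -0.1]
finger_gap: 85.3
grip_force: 0.0
time: 33.48
tool_pos: [463.3, -333.5, 375.2]
tcp_rot: [-180.0, -0.0, 92.4]
ft_force: [-0.3, 0.4, -0.7]
finger_gap: 85.5
grip_force: 0.0
```

View pics/w4.png

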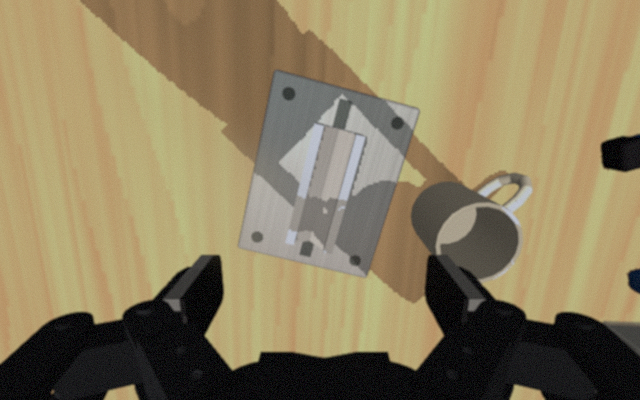

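The V-block lies on the plate in line with the slot, its ends at about (341,129) and (312,248). I check its offset, then move to the tin.

```bash
python3 - <<'E'
from h import *
s=shot('wrist')
d=np.mean([ray(s,*p,20) for p in((289,93),(397,123),(257,237),(355,260))],0)
b=[ray(s,*p,56) for p in((341.5,129),(312.5,248))];print(d,np.mean(b,0),np.degrees(np.arctan2(*(b[0]-b[1])[[1,0]])),np.linalg.norm(b[0]-b[1]))
E
python3 -m jog '0.3 0.01 0 0 0 0 -1;0.5 0.01 0 0 0 0 -1;0.6 0.015 0 0 0 0 -1;0.6 0.015 0 0 0 0 -1;0.6 0.015 0 0 0 0 -1';python3 -m jog '0.6 0.015 0 0 0 0 -1;0.6 0.015 0 0 0 0 -1;0.6 0.015 0 0 0 0 -1;0.6 0.015 0 0 0 0 -1;0.6 0.015 0 0 0 0 -1'; python3 -m jog '0.345 0.011 0 0 0 0 -1;0 0 0 0 0 0 -1;0 0 0 0 0 0 -1'
```

```text
[ 461.49051939 -333.93029039   20.        ] [ 463.55852431 -334.47611171   56.        ] 79.17429490366321 109.85392402230381
time: 34.25
tool_pos: [457.8, -71.9, 376.1]
tcp_rot: [180.0, 0.0, 92.5]
ft_force: [0.8, 0.2, 0.5]
finger_gap: 85.0
grip_force: 0.0
time: 34.88
tool_pos: [451.9, 228.4, 376.2]
tcp_rot: [179.9, -0.0, 92.5]
ft_force: [0.7, -0.7, 0.7]
finger_gap: 85.5
grip_force: 0.0
time: 35.25
tool_pos: [451.8, 260.6, 375.7]
tcp_rot: [-180.0, 0.0, 92.6]
ft_force: [0.2, -0.7, 0.4]
finger_gap: 85.5
grip_force: 0.0
```

```bash
python3 -m jog '0 0 0.4 0 0 0 -1;0 0 0.5 0 0 0 -1;0 0 0.3 0 0 0 -1;0 0 0.16 0 0 0 -1;0 0 0 0 0 0 -1';  python3 -m jog '0 0 0 0 0 0 -1;0 0 0 0 0 0 1;0 0 0 0 0 0 1;0 0 0 0 0 0 1;0 0 0 0 0 0 1' 60; python3 -m jog '0 0 0 0 0 0 1;0 0 0 0 0 0 1;0 0 0 0 0 0 1'
```

```text
time: 35.88
tool_pos: [451.8, 260.0, 239.3]
tcp_rot: [-179.9, 0.0, 92.5]
ft_force: [0.9, -1.0, 0.5]
finger_gap: 85.6
grip_force: 0.0
time: 36.5
tool_pos: [452.0, 261.2, 241.0]
tcp_rot: [180.0, -0.0, 92.6]
ft_force: [-2.7, -0.7, 5.7]
finger_gap: 49.3
grip_force: 61.2
time: 36.88
tool_pos: [452.0, 261.3, 241.0]
tcp_rot: [179.9, -0.0, 92.6]
ft_force: [-3.5, -1.4, 6.5]
finger_gap: 49.4
grip_force: 61.2
```

```bash
python3 -m jog '0 0 -0.2 0 0 0 1;0 0 -0.4 0 0 0 1;0 0 -0.4 0 0 0 1;0 0 -0.35 0 0 0 1;0 0 0 0 0 0 1' 60;  python3 -m jog '-0.3 0.1 0 0 0 0 1;-0.4 0.12 0 0 0 0 1;-0.45 0.13 0 0 0 0 1;-0.45 0.13 0 0 0 0 1;-0.45 0.13 0 0 0 0 1'; python3 -m jog '-0.45 0.14 0 0 0 0 1;-0.45 0.13 0 0 0 0 1;-0.338 0.097 0 0 0 0 1;0 0 0 0 0 0 1;0 0 0 0 0 0 1';python3 -m jog '0 0 0.4 0 0 0 1;0 0 0.4 0 0 0 1;0 0 0.3 0 0 0 1;0 0 0.1 0 0 0 1;0 0 0 0 0 0 1'; python3 -m jog '0 0 0 0 0 0 1;0 0 0 0 0 0 1'
```

```text
time: 37.5
tool_pos: [452.6, 261.4, 377.8]
tcp_rot: [179.7, -0.1, 92.6]
ft_force: [1.0, 0.5, -5.2]
finger_gap: 49.3
grip_force: 64.0
time: 38.12
tool_pos: [521.5, 57.5, 371.8]
tcp_rot: [-179.8, -0.0, 92.6]
ft_force: [0.3, -0.0, -5.1]
finger_gap: 49.6
grip_force: 63.8
time: 38.75
tool_pos: [563.6, -62.9, 372.5]
tcp_rot: [-179.8, -0.1, 92.5]
ft_force: [-0.1, 0.3, -4.8]
finger_gap: 49.3
grip_force: 64.0
time: 39.38
tool_pos: [563.8, -62.4, 254.4]
tcp_rot: [-179.9, -0.0, 92.6]
ft_force: [0.1, 0.9, -3.8]
finger_gap: 49.7
grip_force: 63.9
time: 39.62
tool_pos: [564.9, -63.2, 256.6]
tcp_rot: [179.8, 0.0, 92.6]
ft_force: [-0.4, 0.3, -5.0]
finger_gap: 49.5
grip_force: 63.9
```

Need 249.0: about 7 mm more.

```bash
python3 -m jog '0 0 0.035 0 0 0 1;0 0 0.025 0 0 0 1;0 0 0.01 0 0 0 1;0 0 0 0 0 0 1;0 0 0 0 0 0 1'; python3 -m jog '0 0 0 0 0 0 1;0 0 0 0 0 0 1'
```

```text
time: 40.25
tool_pos: [564.3, -63.2, 249.1]
tcp_rot: [180.0, 0.0, 92.6]
ft_force: [-5.1, -0.6, 6.5]
finger_gap: 49.9
grip_force: 65.1
time: 40.5
tool_pos: [564.3, -63.2, 249.1]
tcp_rot: [180.0, 0.0, 92.6]
ft_force: [-4.2, 0.9, 6.1]
finger_gap: 49.2
grip_force: 65.1
```

```bash
python3 -m jog '0 0 0 0 0 0 -1;0 0 0 0 0 0 -1;0 0 0 0 0 0 -1;0 0 0 0 0 0 -1;0 0 0 0 0 0 -1'; python3 -m jog '0 0 -0.4 0 0 0 -1;0 0 -0.5 0 0 0 -1;0 0 -0.4 0 0 0 -1;0.5 -0.12 0 0 0 0 -1;0.5 -0.12 0 0 0 0 -1'; python3 -m jog '0.6 -0.15 0 0 0 0 -1;0.6 -0.15 0 0 0 0 -1;0.6 -0.15 0 0 0 0 -1;0.6 -0.15 0 0 0 0 -1;0.588 -0.139 0 0 0 0 -1'; python3 -m jog '0 0 0 0 0 0 -1;0 0 0 0 0 0 -1'
```

```text
time: 41.12
tool_pos: [564.2, -63.2, 247.8]
tcp_rot: [-180.0, -0.0, 92.6]
ft_force: [-0.5, 0.3, -0.8]
finger_gap: 85.4
grip_force: 0.0
time: 41.75
tool_pos: [535.5, 36.3, 378.8]
tcp_rot: [179.9, -0.0, 92.5]
ft_force: [0.9, -0.0, -0.8]
finger_gap: 85.6
grip_force: 0.0
time: 42.38
tool_pos: [447.5, 332.7, 378.1]
tcp_rot: [180.0, -0.0, 92.6]
ft_force: [0.5, 0.2, 0.0]
finger_gap: 85.4
grip_force: 0.0
time: 42.62
tool_pos: [448.3, 331.0, 377.7]
tcp_rot: [-180.0, 0.0, 92.6]
ft_force: [-0.1, -0.3, 0.1]
finger_gap: 85.3
grip_force: 0.0
```

```bash
python3 -m jog '0 0 0.4 0 0 0 -1;0 0 0.5 0 0 0 -1;0 0 0.35 0 0 0 -1;0 0 0.16 0 0 0 -1;0 0 0 0 0 0 -1';  python3 -m jog '0 0 0 0 0 0 -1;0 0 0 0 0 0 1;0 0 0 0 0 0 1;0 0 0 0 0 0 1;0 0 0 0 0 0 1' 60; python3 -m jog '0 0 0 0 0 0 1;0 0 0 0 0 0 1;0 0 0 0 0 0 1'
```

```text
time: 43.25
tool_pos: [448.7, 329.9, 236.3]
tcp_rot: [-179.9, 0.1, 92.5]
ft_force: [1.0, 0.1, 0.4]
finger_gap: 85.3
grip_force: 0.0
time: 43.88
tool_pos: [448.9, 331.4, 238.8]
tcp_rot: [179.9, -0.1, 92.6]
ft_force: [-2.5, -0.5, 6.6]
finger_gap: 61.3
grip_force: 63.5
time: 44.25
tool_pos: [448.8, 331.4, 238.8]
tcp_rot: [179.9, -0.1, 92.6]
ft_force: [-3.8, -0.2, 8.1]
finger_gap: 61.0
grip_force: 63.5
```

```bash
python3 -m jog '0 0 -0.2 0 0 0 1;0 0 -0.4 0 0 0 1;0 0 -0.4 0 0 0 1;0 0 -0.35 0 0 0 1;0 0 0 0 0 0 1' 60;  python3 -m jog '-0.3 0.1 0 0 0 0 1;-0.4 0.12 0 0 0 0 1;-0.45 0.13 0 0 0 0 1;-0.45 0.13 0 0 0 0 1;-0.45 0.13 0 0 0 0 1'; python3 -m jog '-0.45 0.14 0 0 0 0 1;-0.45 0.13 0 0 0 0 1;-0.278 0.102 0 0 0 0 1;0 0 0 0 0 0 1;0 0 0 0 0 0 1';python3 -m jog '0 0 0.4 0 0 0 1;0 0 0.4 0 0 0 1;0 0 0.3 0 0 0 1;0 0 0.1 0 0 0 1;0 0 0 0 0 0 1'; python3 -m jog '0 0 0 0 0 0 1;0 0 0 0 0 0 1'
```

```text
time: 44.88
tool_pos: [449.4, 331.5, 376.9]
tcp_rot: [179.6, -0.2, 92.6]
ft_force: [-0.1, -0.0, -3.6]
finger_gap: 61.0
grip_force: 66.2
time: 45.5
tool_pos: [518.3, 127.3, 370.3]
tcp_rot: [-179.9, 0.0, 92.6]
ft_force: [0.4, -0.0, -3.6]
finger_gap: 61.2
grip_force: 66.0
time: 46.12
tool_pos: [560.6, 13.1, 370.6]
tcp_rot: [-179.9, -0.0, 92.6]
ft_force: [0.8, -0.1, -3.2]
finger_gap: 61.3
grip_force: 66.2
time: 46.75
tool_pos: [560.7, 13.5, 251.7]
tcp_rot: [-179.9, -0.0, 92.6]
ft_force: [0.1, 0.3, -2.8]
finger_gap: 60.8
grip_force: 66.3
time: 47.0
tool_pos: [561.8, 12.8, 253.6]
tcp_rot: [179.8, 0.0, 92.6]
ft_force: [-0.2, 0.2, -3.4]
finger_gap: 61.0
grip_force: 66.4
```

```bash
python3 -m jog '0 0 0.03 0 0 0 1;0 0 0.025 0 0 0 1;0 0 0.01 0 0 0 1;0 0 0 0 0 0 1;0 0 0 0 0 0 1'; python3 -m jog '0 0 0 0 0 0 1;0 0 0 0 0 0 1'
```

```text
time: 47.62
tool_pos: [561.2, 12.7, 246.8]
tcp_rot: [180.0, 0.0, 92.6]
ft_force: [-6.3, -0.3, 10.2]
finger_gap: 60.6
grip_force: 67.5
time: 47.88
tool_pos: [561.2, 12.7, 246.8]
tcp_rot: [180.0, 0.0, 92.6]
ft_force: [-5.5, 0.1, 9.3]
finger_gap: 61.4
grip_force: 67.5
```

```bash
python3 -m jog '0 0 0 0 0 0 -1;0 0 0 0 0 0 -1;0 0 0 0 0 0 -1;0 0 0 0 0 0 -1;0 0 0 0 0 0 -1'; python3 -m jog '0 0 -0.4 0 0 0 -1;0 0 -0.5 0 0 0 -1;0 0 -0.5 0 0 0 -1;0.5 -0.12 0 0 0 0 -1;0.5 -0.12 0 0 0 0 -1'; python3 -m jog '0.6 -0.15 0 0 0 0 -1;0.6 -0.15 0 0 0 0 -1;0.6 -0.15 0 0 0 0 -1;0.6 -0.15 0 0 0 0 -1;0.565 -0.131 0 0 0 0 -1'; python3 -m jog '0 0 0 0 0 0 -1;0 0 0 0 0 0 -1'
```

```text
time: 48.5
tool_pos: [561.0, 12.8, 245.3]
tcp_rot: [-180.0, 0.0, 92.6]
ft_force: [0.2, 0.2, -0.1]
finger_gap: 85.5
grip_force: 0.0
time: 49.12
tool_pos: [532.5, 112.3, 386.6]
tcp_rot: [179.9, -0.0, 92.5]
ft_force: [0.9, 1.6, -0.4]
finger_gap: 85.7
grip_force: 0.0
time: 49.75
tool_pos: [445.3, 406.5, 385.5]
tcp_rot: [180.0, -0.0, 92.6]
ft_force: [1.4, -0.6, 0.4]
finger_gap: 85.3
grip_force: 0.0
time: 50.0
tool_pos: [446.2, 404.6, 385.1]
tcp_rot: [-180.0, 0.0, 92.6]
ft_force: [0.4, 0.0, 0.2]
finger_gap: 85.7
grip_force: 0.0
```

Descend to about 247 (command 138).

```bash
python3 -m jog '0 0 0.4 0 0 0 -1;0 0 0.5 0 0 0 -1;0 0 0.32 0 0 0 -1;0 0 0.16 0 0 0 -1;0 0 0 0 0 0 -1';  python3 -m jog '0 0 0 0 0 0 -1;0 0 0 0 0 0 1;0 0 0 0 0 0 1;0 0 0 0 0 0 1;0 0 0 0 0 0 1' 60; python3 -m jog '0 0 0 0 0 0 1;0 0 0 0 0 0 1;0 0 0 0 0 0 1'
```

```text
time: 50.62
tool_pos: [446.5, 403.5, 246.7]
tcp_rot: [-179.9, 0.1, 92.5]
ft_force: [-0.1, 0.0, 0.3]
finger_gap: 85.4
grip_force: 0.0
time: 51.25
tool_pos: [446.4, 405.0, 248.9]
tcp_rot: [179.9, -0.1, 92.6]
ft_force: [-2.4, -0.5, 6.7]
finger_gap: 52.7
grip_force: 61.7
time: 51.62
tool_pos: [446.4, 405.0, 248.9]
tcp_rot: [179.9, -0.1, 92.6]
ft_force: [-2.1, -0.0, 6.0]
finger_gap: 52.7
grip_force: 61.7
```

```bash
python3 -m jog '0 0 -0.2 0 0 0 1;0 0 -0.4 0 0 0 1;0 0 -0.4 0 0 0 1;0 0 -0.35 0 0 0 1;0 0 0 0 0 0 1' 60;  python3 -m jog '-0.3 0.1 0 0 0 0 1;-0.4 0.12 0 0 0 0 1;-0.45 0.13 0 0 0 0 1;-0.45 0.13 0 0 0 0 1;-0.45 0.13 0 0 0 0 1'; python3 -m jog '-0.45 0.14 0 0 0 0 1;-0.4 0.13 0 0 0 0 1;-0.244 0.099 0 0 0 0 1;0 0 0 0 0 0 1;0 0 0 0 0 0 1';python3 -m jog '0 0 0.4 0 0 0 1;0 0 0.4 0 0 0 1;0 0 0.3 0 0 0 1;0 0 0.1 0 0 0 1;0 0 0 0 0 0 1'; python3 -m jog '0 0 0 0 0 0 1;0 0 0 0 0 0 1'
```

```text
time: 52.25
tool_pos: [447.0, 405.2, 387.8]
tcp_rot: [179.6, -0.3, 92.6]
ft_force: [0.5, -0.2, -2.8]
finger_gap: 53.0
grip_force: 63.2
time: 52.88
tool_pos: [516.2, 201.0, 381.0]
tcp_rot: [-179.9, 0.0, 92.6]
ft_force: [1.1, -0.8, -2.5]
finger_gap: 53.0
grip_force: 63.2
time: 53.5
tool_pos: [557.7, 95.1, 381.4]
tcp_rot: [-179.9, -0.0, 92.6]
ft_force: [0.3, -0.7, -1.6]
finger_gap: 53.0
grip_force: 63.3
time: 54.12
tool_pos: [557.8, 95.5, 262.2]
tcp_rot: [-179.9, -0.0, 92.6]
ft_force: [0.4, -0.2, -1.4]
finger_gap: 53.3
grip_force: 63.5
time: 54.38
tool_pos: [558.8, 95.0, 264.1]
tcp_rot: [179.8, -0.0, 92.6]
ft_force: [-0.0, -0.3, -2.7]
finger_gap: 53.1
grip_force: 63.5
```

```bash
python3 -m jog '0 0 0.035 0 0 0 1;0 0 0.025 0 0 0 1;0 0 0.01 0 0 0 1;0 0 0 0 0 0 1;0 0 0 0 0 0 1'; python3 -m jog '0 0 0 0 0 0 1;0 0 0 0 0 0 1'
```

```text
time: 55.0
tool_pos: [558.3, 94.8, 256.9]
tcp_rot: [180.0, 0.0, 92.6]
ft_force: [-5.2, -0.2, 10.6]
finger_gap: 52.7
grip_force: 64.8
time: 55.25
tool_pos: [558.4, 94.8, 256.9]
tcp_rot: [180.0, 0.0, 92.6]
ft_force: [-6.0, -0.7, 10.0]
finger_gap: 52.8
grip_force: 64.8
```

Release, rise and move clear, then check.

```bash
python3 -m jog '0 0 0 0 0 0 -1;0 0 0 0 0 0 -1;0 0 0 0 0 0 -1;0 0 0 0 0 0 -1;0 0 0 0 0 0 -1'; python3 -m jog '0 0 -0.4 0 0 0 -1;0 0 -0.5 0 0 0 -1;0 0 -0.5 0 0 0 -1;0.5 -0.3 0 0 0 0 -1;0.5 -0.3 0 0 0 0 -1'; python3 -m jog '0.5 -0.3 0 0 0 0 -1;0.5 -0.3 0 0 0 0 -1;0.5 0 0 0 0 0 -1;0 0 0 0 0 0 -1;0 0 0 0 0 0 -1'
python3 - <<'E'
from h import *
import pickle
s=shot('top');shot('scene')
a=pickle.load(open('d0.pkl','rb'))['top']['img'];b=s['img']
x=np.hstack([i[145:225,245:365] for i in(a,b)]);y=b[180:280,380:490]
x=cv2.resize(x,None,fx=3.2,fy=3.2,interpolation=cv2.INTER_CUBIC);y=cv2.resize(y,None,fx=3,fy=3)
c=np.zeros((570,800,3),np.uint8);c[:x.shape[0],:x.shape[1]]=x;c[265:265+y.shape[0],:y.shape[1]]=y
cv2.imwrite('pics/fin.png',cv2.cvtColor(c,cv2.COLOR_RGB2BGR))
E
```

```text
time: 55.88
tool_pos: [558.1, 94.8, 255.3]
tcp_rot: [-180.0, 0.0, 92.6]
ft_force: [-0.7, -0.0, -0.4]
finger_gap: 85.5
grip_force: 0.0
time: 56.5
tool_pos: [493.4, 192.6, 396.5]
tcp_rot: [179.9, -0.0, 92.5]
ft_force: [-0.3, 1.0, -0.1]
finger_gap: 85.1
grip_force: 0.0
time: 57.12
tool_pos: [427.0, 339.2, 395.2]
tcp_rot: [-180.0, 0.0, 92.6]
ft_force: [0.3, -0.5, -0.2]
finger_gap: 85.4
grip_force: 0.0
```

View pics/fin.png

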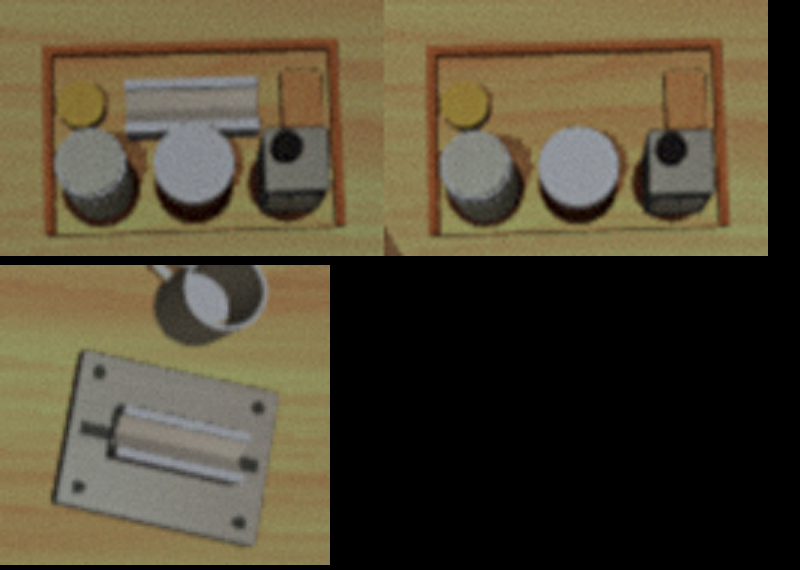

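Before and after agree to about 1–2 mm: can at (90,163) then (91,164), jar at (194,165) then (195,167), tin the same. The V-block is centred on the plate along the slot.

```bash
python3 -c "
from bench import *
print(hand_in())"
```

```text
the job is handed in; nothing more can be done
None
```

The job is handed in at about 57 s, verdict not shown: by the camera, the V-block sits within about 2 mm of the plate's middle along the slot, each container is upright within a few mm of its original spot, and the mug and nut tin had not visibly moved; I never measured the wrench but kept the arm clear of it.

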